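Lock two parts boxes on the transport pallet and fit the keeper

TASK

Make up the transport stack: lock the yellow parts box onto the lugs of the grey pallet, then lock the teal box onto the lugs of the yellow lid, each pushed fully home with its latch end towards the post. Then slide the orange keeper fully down onto the flatted post so that its arm reaches over the teal lid. Set everything down gently without dropping or tipping it, let go, and leave the red box and the other things where they are.

Things in the scene. Friction and masses are not known exactly. Their poses are not given: they have to be found in the camera images.
- yellow_centre (a point): centre (half-way up) of the loose yellow lidded parts box, about 0.4 kg: 100 mm long (x), 58 mm wide (y), 46 mm high without its lugs. x points to the latch end (black latch on the end wall, black strip on the lid's edge). Underside: two square recesses 8.5 mm deep, at x = +32 mm (25 mm wide) and x = -32 mm (18 mm wide). Starts upright on the table
- yellow_seat (a point): where the teal box's centre lies when locked on the yellow lid: carried by the yellow box, 44 mm above its centre, same axes. All lids bear two round lugs, 7 mm high with bevelled tops: at x = +32 mm 22 mm across, at x = -32 mm 15 mm across. Recesses fit over lugs one way round only, with 1.5 mm play all round
- teal_centre (a point): centre (half-way up) of the loose teal (blue-green) lidded parts box, about 0.3 kg: 100 mm long (x), 58 mm wide (y), 42 mm high without its lugs. x points to the black latch; recesses and lugs as on the yellow box. Starts upright on the table
- pallet_dock (a point): where the yellow box's centre lies when locked on the fixed grey pallet (plate 172 x 88 mm, top 12 mm above the table; position and yaw vary): midway between the plate's two black lugs (like those of the lids), 23 mm above the plate. x points from the small lug to the big lug and on to the post, so a seated box has its latch towards the post
- keeper_centre (a point): centre of the hub of the loose orange keeper, about 0.18 kg. Hub 40 x 40 mm, 40 mm high, with an upright D-shaped through bore on its axis, 26.4 mm across, flat 8.2 mm from the axis on the +x side. Arm along -x, to 77 mm from the axis, 18 mm wide, 9 mm thick, flush with the hub's underside, with a thin rib on top. Grip the hub's y faces. Starts flat on the table
- post_seat (a point): where keeper_centre lies, axes agreeing, with the keeper home on the pallet's post, 84 mm from pallet_dock along x. Post: column 34 mm across to a shoulder 109.5 mm above the table (20 mm below this point), then a steel D shaft 24 mm across, flat 7 mm from the axis on the +x side (away from the boxes), 26 mm tall, bevelled tip. Home, the arm is 2.5 mm above the teal lugs
- reject_centre (a point): centre of the loose red reject box, same shape and size as the teal box; to be left alone
- bottle_centre (a point): centre of a white plastic bottle, 52 mm across, 145 mm high, standing, loose bystander
- collar: steel collar, 36 mm across, 18 mm high, loose bystander; origin at the centre of its underside
- stud: brass stud, 22 mm across, 18 mm high, loose bystander; origin at the centre of its underside
- cup: steel cup, 56 mm across, 52 mm high, loose bystander; origin at the centre of its underside
- driver: screwdriver with blue handle, 150 mm long, lying along its x axis, loose bystander; origin near its middle
- bracket: flat aluminium bracket 66 x 80 x 8 mm with a round hole, loose bystander; origin at the centre of its underside. Not listed, fixed: a scanner stand 120 mm high some 0.34 m straight ahead of the base, a stud tray and a carton up to 100 mm high at the far edge (beyond x = 0.73 m), a printer, a bin and a fixture up to 130 mm high at the sides (beyond 0.5 m left or right)
Not all that is in view belongs to the job. Leave any purple look-alike of the part that bears yellow_centre alone. Several things look just like the part that bears keeper_centre: the one meant starts farthest from the robot's base.

How it is judged:
By the outcome, as a careful person would: the job done as asked, in the order asked, and still so for the second after the job is handed in, with the robot touching nothing.
It also fails if it takes over 72 s, if anything falls off the work surface, if the arm or the gripper's body presses on something with over 40 N, if the wrist force passes 120 N, or if a joint passes its speed limit or range.

ROBOT

A 6-joint arm with a two-finger parallel gripper is mounted at the origin on the work surface. World frame = base frame: x ahead of the robot, y to its left, z up, the work surface at z = 0. Lengths are in m, angles in degrees, forces in N, time in s.
With the tool pointing down it reaches from about 0.35 to 0.925 m from the base axis. Payload 6.4 kg.
Tool frame: the origin (TCP) lies between the finger pads; the fingertips stand 8 mm ahead of it and the grasp point (between the pads) lies 11 mm behind it; z points along the fingers, y is the line along which they close (so a half turn about z gives the same grasp; the last joint's range is limited). The gripper opens to 85 mm and grips with 20 to 120 N. Pads are 22 mm wide; open, the fingers measure 114 mm over their backs; the gripper's body (76 mm by 85 mm) begins 54 mm behind the grasp point. The pads swing forward as they close: fully open they stand 13 mm farther back than shut.
Start: joints at [54.941, 14.043, 89.255, -0, 76.702, -9.975], TCP at [0.276, 0.589, 0.239] pointing down, gripper open.
Joint ranges: [-179.41, 179.41], [-58.25, 129.5], [7.25, 145.43], [-54.29, 234.29], [11.92, 165.04], [-157.13, 157.13]. Speed limits (degrees/s): [147.25, 147.25, 180, 180, 180, 180].

INTERFACE

Orientations are given as a 3x3 rotation matrix whose columns are the frame's x, y, z axes.
In Python, from cell import bot, eyes gives the robot as it stands. Calls block until the motion is done:
- bot.goto(position, orientation): joint-space move of the TCP to a pose.
- bot.movel(position, ori=None, v=0.15, until_force=None): straight line of the TCP; ori=None keeps the orientation; v is the mean speed in m/s. With until_force (N) it stops when the force on the tool has changed by that much, and returns True; else False.
- bot.move_joints(angles): joint-space move.
- bot.grip(opening, f_grip=None): opening from 0.0 (shut) to 1.0 (fully open); f_grip is the grip in N (None keeps the last); returns when the fingers have stopped.
- bot.pause(seconds).
- bot.inverse_kinematics(position, orientation): joint angles nearest the present ones, or None.
- eyes.capture(name): name is "scene" or "side" or "wrist"; returns a dict with "frame" (400x640x3 uint8, red, green, blue), "intrinsics" (3x3 intrinsics, pixels), "R" (3x3) and "t" (3): a world point X has camera coordinates R X + t. Camera axes: x right, y down, z forward; pixel columns grow to the right and rows downward; lengths in m; the calibration is good to about 2 mm. A picture is of the moment at which its call begins. There is no depth.
A pose or a line that the arm cannot do raises bot.IKError and nothing moves.
- bot.sign_off(): hands the job in; it is judged then, once.
Readings, each from a call of its own:
- bot.current_t(): time.
- bot.current_q(): joint angles.
- bot.current_qvel(): joint speeds.
- bot.current_effort(): joint torques, N m.
- bot.current_eef_pos(): TCP position.
- bot.current_ee_rot(): TCP orientation.
- bot.current_wrist_force(): force on the tool from outside, world axes, zero at the start.
- bot.current_moment(): the same for the moment, N m.
- bot.current_finger_gap(): opening from 0.0 (shut) to 1.0 (fully open).
- bot.current_gripper_force(): force on a finger pad.
Only numpy, scipy, OpenCV 4.12 (cv2) and the standard library are available. Lean on these libraries where they do the work, as an engineer would, in place of code of your own. Each camera call takes 0.05 s, during which the arm holds its last target. There are 200 camera calls.

## Working session

There is one attempt and no reset: what is moved stays moved. The work goes in short steps, each a Python script; the robot and the scene stay as the last script left them, time stands still between calls to the robot, and variables do not carry over. Pictures are saved under pics/ and viewed, at most 10 in all, crops included, and the job is handed in when it is done.

```bash
mkdir -p pics; ls
python3 - <<'E'
from cell import bot, eyes
import cv2, numpy as np, pickle
d={}
for n in ["scene","side","wrist"]:
    c=eyes.capture(n); d[n]=c
    cv2.imwrite(f"pics/{n}0.png",cv2.cvtColor(c["frame"],cv2.COLOR_RGB2BGR))
    print(n,c["intrinsics"].round(1).tolist(),c["R"].round(3).tolist(),c["t"].round(3).tolist(), (-c["R"].T@c["t"]).round(3))
pickle.dump(d,open("cap0.pkl","wb"))
print(bot.current_t())
E
```

```text
pics
scene [[389.3, 0.0, 319.2], [0.0, 389.3, 201.7], [0.0, 0.0, 1.0]] [[-0.513, 0.859, 0.001], [0.717, 0.429, -0.55], [-0.472, -0.281, -0.835]] [0.266, -0.281, 1.273] [0.939 0.25  0.908]
side [[472.0, 0.0, 319.3], [0.0, 472.0, 196.8], [0.0, 0.0, 1.0]] [[0.971, -0.238, 0.022], [-0.14, -0.64, -0.755], [0.194, 0.73, -0.655]] [-0.488, 0.143, 1.388] [ 0.225 -1.038  1.028]
wrist [[298.1, 0.0, 320.5], [0.0, 298.1, 193.8], [0.0, 0.0, 1.0]] [[0.423, 0.906, -0.003], [0.858, -0.4, 0.322], [0.291, -0.139, -0.947]] [-0.649, -0.044, 0.381] [0.202 0.624 0.373]
0.15
```

View pics/scene0.png

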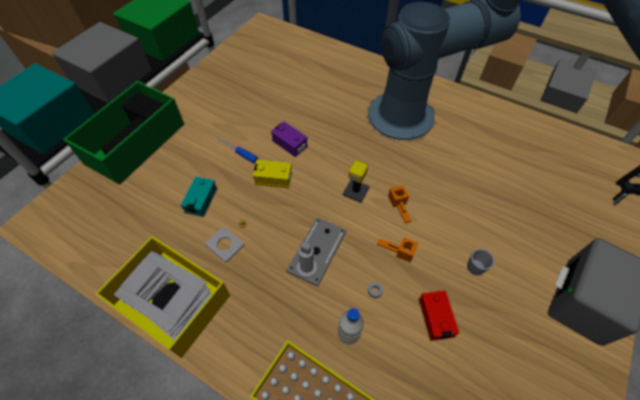

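View pics/side0.png

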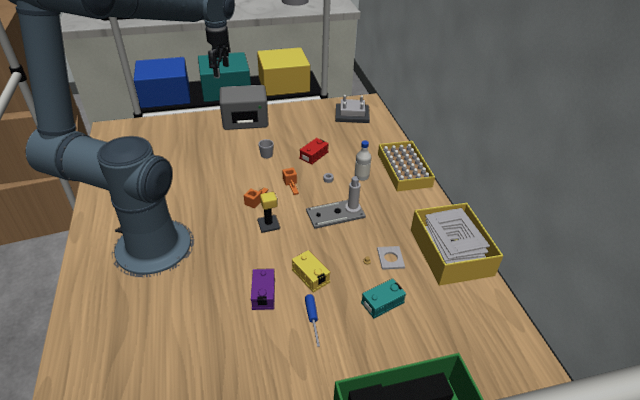

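Scene view: keepers at (398,195) and (405,248); yellow (272,173), teal (199,196), purple (290,138), pallet (318,251), red (438,315). The keeper farther from the base (base at 402,115) is the one at (405,248). I'll enlarge crops next.

Run:
```python
import cv2, numpy as np, pickle
d=pickle.load(open("cap0.pkl","rb"))
def tile(n,x,y,w,h,s):
    f=cv2.cvtColor(d[n]["frame"],cv2.COLOR_RGB2BGR)[y:y+h,x:x+w]
    f=cv2.resize(f,None,fx=s,fy=s,interpolation=cv2.INTER_CUBIC)
    for k in range(0,w,10): cv2.line(f,(k*s,0),(k*s,8 if k%50 else 20),(255,255,255),1)
    for k in range(0,h,10): cv2.line(f,(0,k*s),(8 if k%50 else 20,k*s),(255,255,255),1)
    cv2.putText(f,f"{n} {x},{y} x{s}",(25,20),0,.45,(255,255,255),1); return f
A=tile("scene",175,150,130,100,3); B=tile("scene",280,180,130,100,3) if 0 else tile("scene",280,190,150,100,3)[:, :390]
C=tile("side",300,170,80,60,5)[:300,:390]; C=np.pad(C,((0,0),(0,0),(0,0)))
D=tile("scene",370,180,60,100,3)
E=tile("side",290,245,130,75,3)
W=cv2.resize(tile("side",235,160,78,60,5),(390,300))
C=cv2.resize(tile("side",300,170,78,60,5),(390,300))
cv2.imwrite("pics/m1.png",np.vstack([np.hstack([A,B]),np.hstack([W,C])]))
```

```text
(no output)
```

View pics/m1.png

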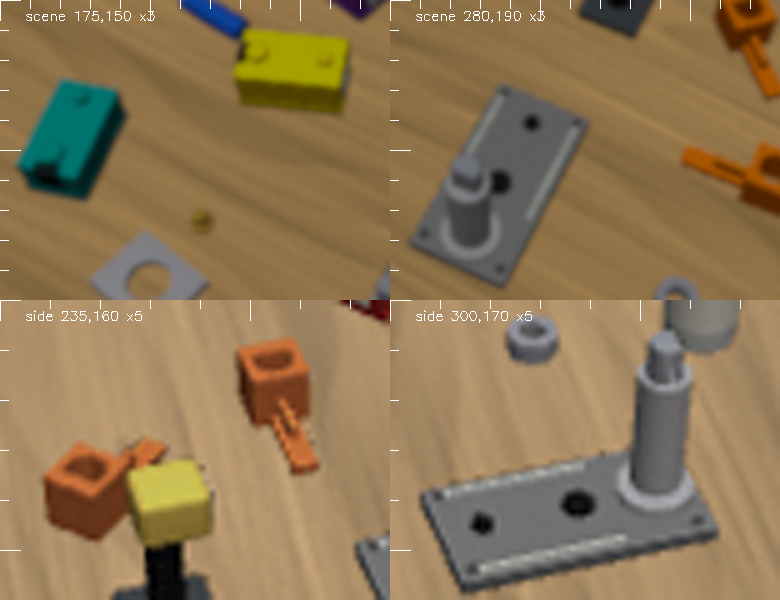

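Crop: yellow lugs in scene are big (261,167) and small (283,169), with the latch on the left. Teal lugs are small (202,182) and big (192,202), with the latch at lower left. Pallet lugs are small (327,231) and big (316,251), with the post beyond. The orange keeper meant (side 290,171; arm tip 296,194) is plainly the farther of the two.

```bash
cat > h.py <<'E'
import numpy as np, cv2, pickle
def ray(c,px):
    d=c["R"].T@np.linalg.solve(c["intrinsics"],np.array([px[0],px[1],1.]))
    return -c["R"].T@c["t"],d
def onz(c,px,z):
    o,d=ray(c,px); return o+d*(z-o[2])/d[2]
def proj(c,X):
    p=c["intrinsics"]@(c["R"]@np.asarray(X,float)+c["t"]); return p[:2]/p[2]
def down(a):  # tool down, finger-closing (y) axis at yaw a (deg)
    a=np.radians(a); y=np.array([np.cos(a),np.sin(a),0]); z=np.array([0,0,-1.]); 
    return np.column_stack([np.cross(y,z),y,z])
E
python3 - <<'E'
from h import *
d=pickle.load(open("cap0.pkl","rb")); S,D=d["scene"],d["side"]
def line(n,c,s,b,z):
    p,q=onz(c,s,z),onz(c,b,z); v=q-p
    print(n,((p+q)/2).round(4),"len",np.linalg.norm(v).round(4),"yaw",np.degrees(np.arctan2(v[1],v[0])).round(1))
line("yel",S,(283.3,169.3),(261,166.7),.050)
line("teal",S,(202.3,182.3),(191.7,201.7),.046)
line("pal S",S,(327,230.7),(316.3,250.7),.0165)
line("pal D",D,(318.4,214.6),(337.4,210.6),.0165)
line("keep S tip->hub",S,(378.3,241.7),(405,241.7),.04)
print("hub",onz(D,(289.6,171.4),.04),onz(S,(406,242),.04),"tip",onz(D,(296,193.6),.009),onz(S,(378.3,242.5),.009))
print("near hub",onz(D,(252,191.5),.04))
E
```

```text
yel [ 0.4243 -0.2097  0.05  ] len 0.0637 yaw -67.5
teal [ 0.5929 -0.339   0.046 ] len 0.066 yaw 15.4
pal S [0.5341 0.0169 0.0165] len 0.0641 yaw 5.2
pal D [0.5324 0.0095 0.0165] len 0.0634 yaw 4.6
keep S tip->hub [0.4579 0.1748 0.04  ] len 0.0668 yaw 120.9
hub [0.44965573 0.2123494  0.04      ] [0.44022742 0.20595805 0.04      ] tip [0.45446445 0.12966352 0.009     ] [0.46052797 0.14343735 0.009     ]
near hub [0.31127774 0.13449308 0.04      ]
```

Run:
```python
from h import *
from cell import bot
d=pickle.load(open("cap0.pkl","rb")); S=d["scene"]
R=bot.current_ee_rot(); W=d["wrist"]
print(R.round(3).tolist(),"cam in tool",(R.T@(-W["R"].T@W["t"]-bot.current_eef_pos())).round(4))
np.save("Rtc.npy",W["R"]@R)
print("bottle",onz(S,(349,338),0),"collar",onz(S,(375,290),.01), "cup",onz(S,(480,270),0),"stud",onz(S,(242,224),.01))
for n,p,z,yaw in [("yel",(.424,-.21),.03,-67.5),("teal",(.593,-.339),.03,15.4),("pal",(.533,.013),.03,5),("keep",(.447,.21),.03,97),("post",(.617,.02),.13,5)]:
    for h in (90,-90):
        q=bot.inverse_kinematics([*p,z],down(yaw+h)); print(n,h,None if q is None else np.round(q,1), "toolx",down(yaw+h)[:2,0].round(2))
```

```text
[[-0.906, 0.424, -0.001], [0.424, 0.906, -0.001], [0.0, -0.002, -1.0]] cam in tool [ 0.0816  0.0006 -0.1347]
bottle [0.70875898 0.19229459 0.        ] collar [0.58041167 0.19311707 0.01      ] cup [0.39459049 0.39512596 0.        ] stud [ 0.59744778 -0.1922131   0.01      ]
yel 90 [-40.1   8.5 120.9  -0.   50.6 -62.6] toolx [-0.38  0.92]
yel -90 [-40.1   8.5 120.9  -0.   50.6 117.4] toolx [ 0.38 -0.92]
teal 90 [ -39.2   32.1   89.4   -0.    58.6 -144.6] toolx [-0.96 -0.27]
teal -90 [-39.2  32.1  89.4  -0.   58.6  35.4] toolx [0.96 0.27]
pal 90 [ -10.8   15.6  112.3   -0.    52.1 -105.8] toolx [-1.   -0.09]
pal -90 [-10.8  15.6 112.3  -0.   52.1  74.2] toolx [1.   0.09]
keep 90 None toolx [ 0.12 -0.99]
keep -90 [ 12.   11.  117.9  -0.   51.    5. ] toolx [-0.12  0.99]
post 90 [  -8.7   16.5   98.5   -0.    65.1 -103.7] toolx [-1.   -0.09]
post -90 [-8.7 16.5 98.5 -0.  65.1 76.3] toolx [1.   0.09]
```

```bash
cat >> h.py <<'E'
from cell import bot, eyes
def look(name):
    c=eyes.capture("wrist"); c["tcp"]=bot.current_eef_pos(); c["rot"]=bot.current_ee_rot()
    pickle.dump(c,open(name+".pkl","wb")); return c
def montage(names,out,crop=(120,60,400,300)):
    ims=[]
    x,y,w,h=crop
    for n in names:
        c=pickle.load(open(n+".pkl","rb")); f=cv2.cvtColor(c["frame"],cv2.COLOR_RGB2BGR)[y:y+h,x:x+w].copy()
        for k in range(0,w,10): cv2.line(f,(k,0),(k,10 if k%50==0 else 4),(255,255,255),1)
        for k in range(0,h,10): cv2.line(f,(0,k),(10 if k%50==0 else 4,k),(255,255,255),1)
        cv2.putText(f,n,(25,20),0,.45,(255,255,255),1); ims.append(f)
    if len(ims)%2: ims.append(ims[-1]*0)
    cv2.imwrite(out,np.vstack([np.hstack(ims[i:i+2]) for i in range(0,len(ims),2)]))
E
python3 - <<'E'
from h import *
for n,p,z,yaw in [("keep",(.447,.21),.2,97-90),("postk",(.60,.018),.27,5-90),("pal",(.55,.013),.23,95),("yel",(.424,-.21),.2,22.5)]:
    bot.goto([*p,z],down(yaw)); look(n); print(n,bot.current_t(),bot.current_eef_pos().round(4))
montage(["keep","postk","pal","yel"],"pics/m2.png")
E
```

```text
keep 1.7417 [0.447  0.2108 0.2002]
postk 2.925 [0.5995 0.0191 0.2695]
pal 5.6417 [0.55  0.013 0.23 ]
yel 6.7 [ 0.4247 -0.2095  0.2003]
```

View pics/m2.png

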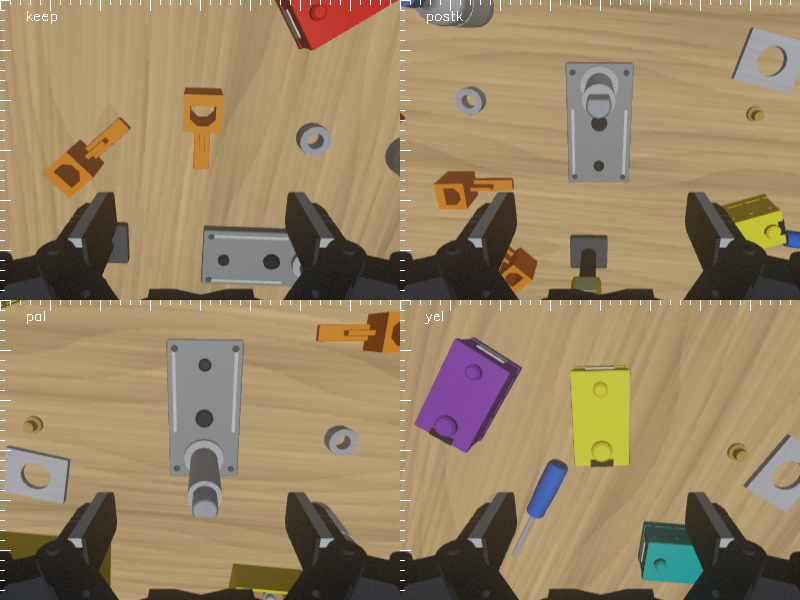

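Tiles (full-image pixels): yellow lugs are big (321,211) and small (320,149). Pallet lugs are small (325,125) and big (324,179). The keeper hub bore is near (323,170), with its arm pointing down, and the post tip is at (319,162) in postk. The purple look-alike is left alone.

```bash
cat >> h.py <<'E'
def load(n): return pickle.load(open(n+".pkl","rb"))
def dark(c,px,r=10):
    g=cv2.cvtColor(c["frame"],cv2.COLOR_RGB2GRAY).astype(float); x,y=map(int,px)
    w=g[y-r:y+r+1,x-r:x+r+1]; m=np.clip((np.median(w[[0,-1]])*.75-w),0,None)
    yy,xx=np.mgrid[y-r:y+r+1,x-r:x+r+1]; return np.array([(m*xx).sum()/m.sum(),(m*yy).sum()/m.sum()])
def seg(c,s,b,z):
    p,q=onz(c,s,z),onz(c,b,z); v=q-p
    return (p+q)/2,np.linalg.norm(v),np.degrees(np.arctan2(v[1],v[0]))
E
python3 - <<'E'
from h import *
c=load("pal"); s,b=dark(c,(325,125)),dark(c,(324,179),11); print(s,b,seg(c,s,b,.0165))
o,l,a=seg(c,s,b,.0165)
u=np.array([np.cos(np.radians(a)),np.sin(np.radians(a)),0]); P=o+.084*u; P[2]=.1355
print("post tip px expected",proj(c,P),"seen 325,268")
k=load("postk"); print("postk expected tip",proj(k,P),"seen 319,162; lugs",seg(k,dark(k,(318,226),8),dark(k,(319,184),9),.0165))
y=load("yel"); print("yel",seg(y,(320,149),(321,211),.051))
m=cv2.inRange(cv2.cvtColor(y["frame"],cv2.COLOR_RGB2HSV),(22,120,60),(35,255,255)); m[:110]=0; m[235:]=0; m[:,:260]=0;m[:,400:]=0
print(cv2.minAreaRect(cv2.findNonZero(m)))
E
```

```text
[324.4615961  124.60977894] [323.89919295 177.98265341] (array([0.53468806, 0.01548661, 0.0165    ]), np.float64(0.06335600329230728), np.float64(4.65247877174541))
post tip px expected [324.55771505 270.83273548] seen 325,268
postk expected tip [318.21170787 166.98320028] seen 319,162; lugs (array([0.53536695, 0.01537007, 0.0165    ]), np.float64(0.06259495760999825), np.float64(4.702993500655889))
yel (array([ 0.42613564, -0.21036903,  0.051     ]), np.float64(0.06403162498622876), np.float64(-66.49592411947654))
((319.5, 175.0), (100.0, 59.0), 90.0)
```

Run:
```python
from h import *
p=np.array([.4261,-.2104]); R=down(-67.2+90)
bot.goto([*p,.12],R); bot.movel([*p,.019],v=.12); print(bot.current_wrist_force().round(1))
bot.grip(0.0,60); print("gap",bot.current_finger_gap(),bot.current_gripper_force()); look("yg")
bot.movel([*p,.14],v=.15); look("yh"); print("gap",bot.current_finger_gap(),bot.current_wrist_force().round(1),bot.current_t())
montage(["yg","yh"],"pics/m3.png",(120,100,400,300))
```

```text
[0.6 0.2 0.3]
gap 0.6697076365162676 66.01379156112671
gap 0.6696364862859402 [-0.7 -0.4 -5.1] 9.5417
```

View pics/m3.png

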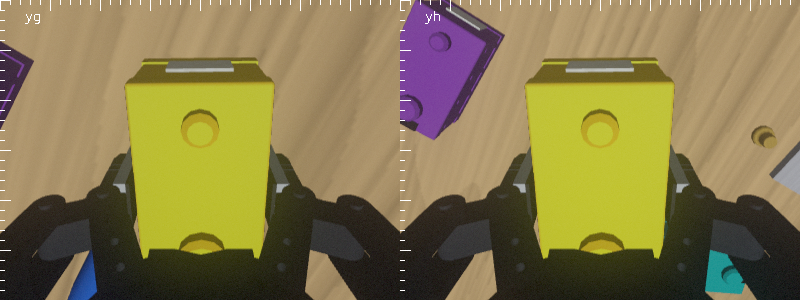

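The yellow box is held squarely. The small lug top is at about (320,233) and the far lid edge at row 183, centred at x≈319.

Run:
```python
from h import *
c=load("yg")
for n,px,z in [("lug",(320,233),.053),("edge",(319.3,183.5),.046),("edgeL",(246,183.5),.046),("edgeR",(393,183.5),.046)]:
    print(n,(c["rot"].T@(onz(c,px,z)-c["tcp"]))*1000)
print(c["tcp"])
```

```text
lug [ 32.00359544   1.07766598 -33.06565835]
edge [ 49.41429589   0.79662968 -26.09108712]
edgeL [ 49.39850066 -27.13089115 -26.10121856]
edgeR [ 49.4301761   28.8744081  -26.08090117]
[ 0.42668353 -0.21097062  0.01998056]
```

Run:
```python
from h import *
p=np.array([.5350,.0150]); R=down(94.68)
q=bot.current_eef_pos(); bot.movel([q[0],q[1],.19],v=.2)
bot.goto([*p,.19],R); bot.movel([*p,.07],v=.15); bot.movel([*p,.045],v=.06); bot.pause(.2)
print(bot.current_eef_pos(),bot.current_wrist_force().round(2),bot.current_t()); look("yd0")
r=bot.movel([*p,.031],v=.03,until_force=8); print(r,bot.current_eef_pos(),bot.current_wrist_force().round(2),bot.current_moment().round(2)); look("yd1")
```

```text
[0.53539339 0.01491867 0.04541035] [-0.31  0.65 -5.21] 12.6417
True [0.53493117 0.01502304 0.03196109] [-0.09  0.98  4.86] [-0.03 -0.12 -0.03]
```

Force contact at TCP z = 0.032, exactly the seated height. Releasing, then looking at the result and at the teal box.

Run:
```python
from h import *
bot.grip(1.0); q=bot.current_eef_pos(); bot.movel([q[0],q[1],.10],v=.12); bot.movel([q[0],q[1],.24],v=.25); bot.pause(.15); look("ys")
print(bot.current_wrist_force().round(2))
bot.goto([.593,-.339,.2],down(105.4)); bot.pause(.1); look("teal"); print(bot.current_t())
montage(["ys","teal"],"pics/m4.png",(120,50,400,300))
```

```text
[ 0.12 -0.02 -0.13]
16.7417
```

View pics/m4.png

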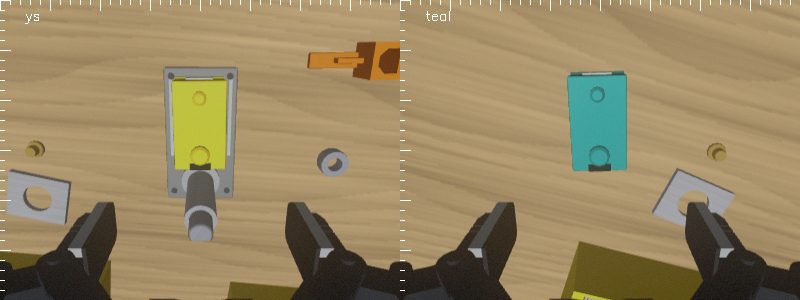

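Yellow is seated squarely with its latch toward the post; its lugs are at (320,148) and (320,206). Teal lugs: small (317,144), big (319,206).

Run:
```python
from h import *
c=load("ys"); print("seat",seg(c,(320,148),(320,206),.0645),c["tcp"])
c=load("teal"); o,l,a=seg(c,(317.2,144.3),(319,206),.0485); print("teal",o,l,a)
assert .06<l<.068
p=o[:2]; R=down(a+90)
bot.goto([*p,.11],R); bot.movel([*p,.017],v=.12); print(bot.current_wrist_force().round(1))
bot.grip(0.0,60); print("gap",bot.current_finger_gap(),bot.current_gripper_force()); bot.pause(.1); look("tg")
q=bot.current_eef_pos(); print(q)
bot.movel([q[0],q[1],.14],v=.15); look("th"); print("gap",bot.current_finger_gap(),bot.current_wrist_force().round(1),bot.current_t())
montage(["tg","th"],"pics/m5.png",(120,100,400,300))
```

```text
seat (array([0.5348777 , 0.01534679, 0.0645    ]), np.float64(0.06416598548749998), np.float64(4.674264342244443)) [0.53158043 0.01561618 0.23754847]
teal [ 0.59181097 -0.34134671  0.0485    ] 0.06358692904258924 16.995912375776673
[ 0.5  0.9 -0.1]
gap 0.6691673966049606 66.63628935813904
[ 0.59256043 -0.34193091  0.01830595]
gap 0.6710127033468567 [ 0.2  1.1 -2.4] 19.6583
```

View pics/m5.png

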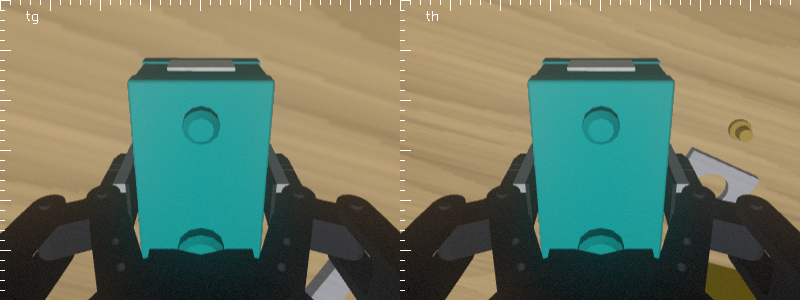

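The teal box is held squarely. The small lug top is at about (321,230), and the far lid edge is at row 180, spanning columns 248–394.

Run:
```python
from h import *
c=load("tg")
for n,px,z in [("lug",(321,230),.049),("edge",(320.8,180.5),.042)]:
    print(n,(c["rot"].T@(onz(c,px,z)-c["tcp"]))*1000)
p=np.array([.5350,.0151]); R=down(94.68)
q=bot.current_eef_pos(); bot.movel([q[0],q[1],.20],v=.2)
bot.goto([*p,.21],R); bot.movel([*p,.11],v=.15); bot.movel([*p,.088],v=.06); bot.pause(.3)
e=bot.current_eef_pos(); print(e,bot.current_wrist_force().round(2),bot.current_t(),(c["rot"].T@c["rot"]).round(1)[0,0]); look("td0")
```

```text
lug [ 31.50692735  -0.32916242 -30.7305664 ]
edge [ 49.29189655  -0.42361748 -23.75127785]
[0.53522181 0.015064   0.08829435] [ 0.36  0.91 -3.18] 23.0917 1.0
```

Run:
```python
from h import *
p=np.array([.5345,.0151])
r=bot.movel([*p,.0750],v=.03,until_force=8); e=bot.current_eef_pos(); print(r,e,bot.current_wrist_force().round(2),bot.current_moment().round(2)); look("td1")
if e[2]<.0785:
    bot.grip(1.0); bot.movel([e[0],e[1],.15],v=.12); bot.movel([e[0],e[1],.27],v=.25); bot.pause(.2); look("ts"); print(bot.current_wrist_force().round(2),bot.current_t())
c=load("keep")
f=cv2.resize(cv2.cvtColor(c["frame"],cv2.COLOR_RGB2BGR)[140:240,270:370],None,fx=4,fy=4,interpolation=cv2.INTER_CUBIC)
k=load("postk"); g=cv2.resize(cv2.cvtColor(k["frame"],cv2.COLOR_RGB2BGR)[110:210,270:370],None,fx=4,fy=4,interpolation=cv2.INTER_CUBIC)
import os
t=cv2.cvtColor(load("ts" if os.path.exists("ts.pkl") else "td1")["frame"],cv2.COLOR_RGB2BGR)
row=np.hstack([f,g])
for x in range(0,800,40): cv2.line(row,(x,0),(x,6),(255,255,255),1)
for y in range(0,400,40): cv2.line(row,(0,y),(6,y),(255,255,255),1)
t=t[100:300,120:520]; b=np.hstack([t,np.zeros((200,400,3),np.uint8)])
cv2.imwrite("pics/m6.png",np.vstack([row,b]))
```

```text
True [0.53476518 0.01505159 0.07629504] [0.58 0.53 2.87] [-0.1  -0.18  0.03]
[ 0.05  0.42 -0.5 ] 25.6667
```

View pics/m6.png

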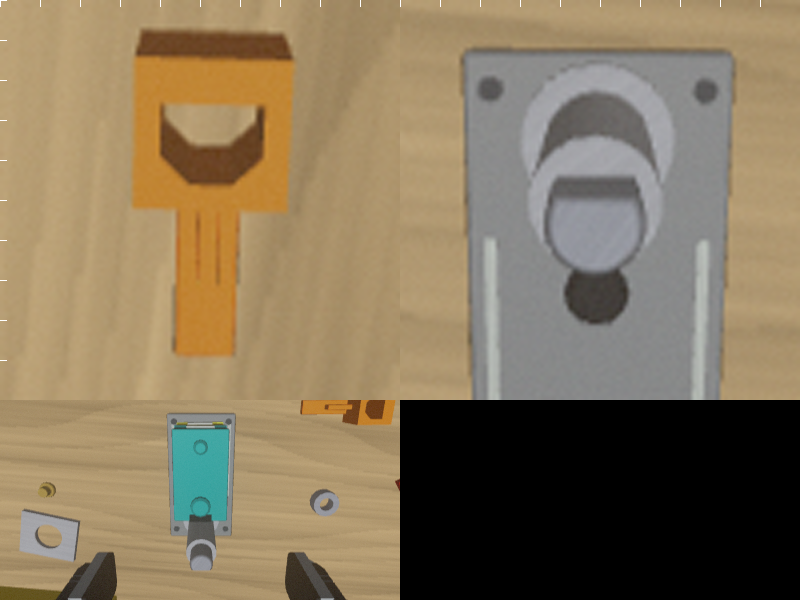

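Teal reached z = 0.0763, exactly its seated height, and looks square. Keeper hub top corners (keep): (303.5,154.3), (343.3,155), (342,193), (303.5,192). Arm tip (321,229). The post tip at (318.8,166.5) matches the prediction (318.2,167).

Run:
```python
from h import *
c=load("keep")
P=[onz(c,p,.04) for p in [(303.5,154.3),(343.3,155),(342,193),(303.5,192)]]
o=np.mean(P,0); tip=onz(c,(321.3,228.7),.010)
sx=[np.linalg.norm(P[i]-P[(i+1)%4]).round(4) for i in range(4)]
ang=lambda v: np.degrees(np.arctan2(v[1],v[0]))
print(o,sx,"tip dist",np.linalg.norm((o-tip)[:2]),"yaw arm",ang(o-tip),"edges",ang(P[0]-P[1])-90,ang(P[3]-P[2])-90,ang(P[0]-P[3]),ang(P[1]-P[2]))
v=(P[0]-P[1])+(P[3]-P[2]); a=ang(o-tip)
p=o[:2]; R=down(a-90)
bot.goto([*p,.18],R); bot.pause(.15); look("k1"); print(bot.current_t(),bot.current_eef_pos())
f=cv2.resize(cv2.cvtColor(load("k1")["frame"],cv2.COLOR_RGB2BGR)[110:260,220:420],None,fx=4,fy=4,interpolation=cv2.INTER_CUBIC)
for x in range(0,800,40): cv2.line(f,(x,0),(x,6),(255,255,255),1)
for y in range(0,600,40): cv2.line(f,(0,y),(6,y),(255,255,255),1)
cv2.imwrite("pics/m7.png",f)
```

```text
[0.45071196 0.21466303 0.04      ] [np.float64(0.0399), np.float64(0.0402), np.float64(0.0402), np.float64(0.0398)] tip dist 0.07593612895279078 yaw arm 95.83976699358614 edges -263.922513132328 -264.47580540022864 96.04417881567669 96.57601256016372
27.5667 [0.45098016 0.21445803 0.18015607]
```

View pics/m7.png

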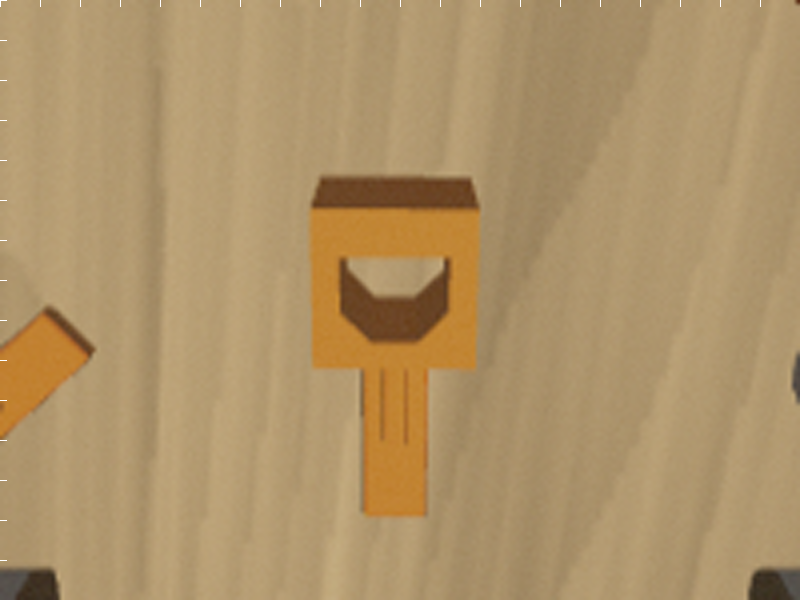

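The keeper is aligned exactly with the tool: hub face 40 mm, arm straight down the image (tip at 319,239). Grasping.

Run:
```python
from h import *
c=load("k1")
P=[onz(c,(220+x/4,110+y/4),.04) for x,y in [(311,208),(480,208),(477,368),(313,368)]]; o=np.mean(P,0); print(o)
a=95.84-90; p=o[:2]; R=down(a)
bot.movel([*p,.016],ori=R,v=.12); bot.pause(.2); e=bot.current_eef_pos(); print(e,bot.current_wrist_force().round(2))
bot.grip(0.0,60); bot.pause(.1); e=bot.current_eef_pos(); print("gap",bot.current_finger_gap(),e,"keeper in tool",(bot.current_ee_rot().T@(o-e))*1000)
bot.movel([e[0],e[1],.10],v=.15); bot.movel([e[0],e[1],.22],v=.25)
d=np.array([.5350,.0152]); t=np.radians(4.68); s=d+.084*np.array([np.cos(t),np.sin(t)]); print("post",s)
bot.goto([*s,.22],down(4.68-90)); bot.pause(.2); look("kp"); print(bot.current_eef_pos(),bot.current_finger_gap(),bot.current_wrist_force().round(2),bot.current_t())
f=cv2.cvtColor(load("kp")["frame"],cv2.COLOR_RGB2BGR)[100:400,120:520]
f=cv2.resize(f,None,fx=2,fy=2,interpolation=cv2.INTER_CUBIC)
for x in range(0,800,20): cv2.line(f,(x,0),(x,6),(255,255,255),1)
for y in range(0,600,20): cv2.line(f,(0,y),(6,y),(255,255,255),1)
cv2.imwrite("pics/m8.png",f)
```

```text
[0.45078326 0.21489117 0.04      ]
[0.4511653  0.21499311 0.01650323] [0.57 0.37 0.22]
gap 0.46170045574657387 [0.45109857 0.21495854 0.01624554] keeper in tool [ -0.0332827   -0.30501931 -23.75466795]
post [0.61871994 0.02205361]
[0.61843607 0.02284819 0.22007581] 0.4585399561248901 [ 0.76  0.43 -1.34] 32.5917
```

View pics/m8.png

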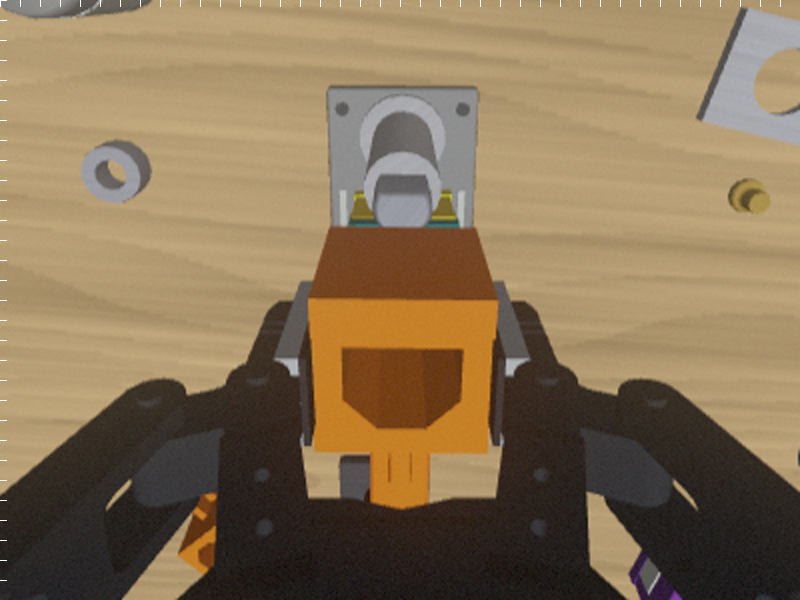

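The keeper is held level. Hub top corners are (274.5,249), (368.5,249), (364.5,326), (278,326). The post's flat edge is at (321.5,188) and the near rim at (321.5,213).

Run:
```python
from h import *
c=load("kp"); T=lambda X:(c["rot"].T@(X-c["tcp"])*1000).round(2)
K=[T(onz(c,p,.2438)) for p in [(274.5,249),(368.5,249),(364.5,326),(278,326)]]; print(K,np.mean(K,0))
fl,nr=onz(c,(321.5,188),.1355),onz(c,(321.5,213),.1355)
t=np.radians(4.68);u=np.array([np.cos(t),np.sin(t),0])
print(fl,nr,np.linalg.norm(fl-nr),"axis",fl-.007*u,nr+.012*u, T(fl),T(nr))
```

```text
[array([ 22.03, -19.2 , -23.72]), array([ 22.03,  20.25, -23.72]), array([-18.17,  20.51, -23.73]), array([-18.16, -19.54, -23.73])] [  1.9325   0.505  -23.725 ]
[0.63286107 0.02304468 0.1355    ] [0.61209638 0.02127587 0.1355    ] 0.020839884660411697 axis [0.62588441 0.02247354 0.1355    ] [0.62405638 0.02225496 0.1355    ] [14.39  1.   84.58] [-6.45  1.04 84.58]
```

Run:
```python
from h import *
t=np.radians(4.68);u=np.array([np.cos(t),np.sin(t),0]); s=np.array([.6187,.0221,0])
k=load("postk")
for n,d,z in [("flat bottom",.007,.1095),("flat top",.007,.1355),("near rim top",-.012,.1355),("shoulder near",-.017,.1095),("shoulder far",.017,.1095)]:
    print(n,proj(k,s+d*u+[0,0,z]).round(1), "kp",proj(load("kp"),s+d*u+[0,0,z]).round(1))
g=cv2.cvtColor(k["frame"],cv2.COLOR_RGB2GRAY); print("postk col319 rows150-184",g[140:190,318:321].mean(1).astype(int).tolist())
bot.pause(.5); e0=bot.current_eef_pos(); c=look("kp2"); print(e0,c["tcp"],bot.current_t())
V=c["frame"].astype(int)
for col in (285,295,352,360): 
    r=V[235:340,col,0]; print(col,r[::1].tolist()[5:25],r[80:100].tolist())
g=cv2.cvtColor(c["frame"],cv2.COLOR_RGB2GRAY); print("kp2 col321 rows170-220",g[170:220,320:323].mean(1).astype(int).tolist())
row=V[290]; print("row290 R",row[265:290,0].tolist(),row[355:380,0].tolist())
```

```text
flat bottom [318.6 153.7] kp [321.1 186.8]
flat top [318.5 159.2] kp [321.2 196.8]
near rim top [318.4 179.2] kp [321.1 219.2]
shoulder near [318.5 176.9] kp [321.  212.6]
shoulder far [318.7 143.7] kp [321.1 175.6]
postk col319 rows150-184 [99, 99, 100, 107, 152, 166, 167, 166, 164, 165, 165, 165, 166, 155, 115, 92, 93, 95, 95, 109, 134, 148, 152, 150, 150, 149, 150, 149, 151, 150, 151, 149, 150, 151, 152, 152, 153, 130, 86, 65, 62, 64, 61, 62, 64, 61, 64, 61, 63, 62]
[0.61872376 0.02200914 0.2200318 ] [0.61871975 0.02200701 0.21997662] 33.1417
285 [117, 115, 115, 118, 119, 119, 118, 115, 118, 167, 194, 199, 198, 197, 199, 199, 198, 198, 199, 200] [197, 198, 199, 197, 199, 196, 198, 197, 197, 199, 197, 186, 181, 181, 180, 182, 184, 187, 189, 190]
295 [118, 117, 115, 117, 116, 116, 116, 113, 116, 166, 193, 199, 200, 200, 199, 199, 199, 200, 197, 198] [198, 197, 197, 199, 198, 198, 199, 197, 196, 198, 200, 184, 129, 72, 61, 67, 71, 82, 81, 86]
352 [117, 118, 116, 117, 115, 117, 117, 117, 117, 114, 181, 199, 199, 198, 199, 197, 198, 199, 199, 199] [197, 196, 197, 197, 198, 198, 198, 199, 196, 198, 198, 195, 187, 184, 182, 182, 177, 176, 176, 173]
360 [118, 118, 114, 120, 116, 115, 117, 115, 118, 113, 182, 199, 198, 198, 199, 199, 198, 198, 199, 197] [199, 197, 197, 197, 198, 199, 198, 198, 198, 197, 196, 195, 188, 184, 183, 181, 185, 183, 177, 170]
kp2 col321 rows170-220 [104, 103, 105, 103, 105, 105, 146, 168, 172, 172, 169, 168, 169, 170, 169, 170, 171, 138, 100, 93, 95, 96, 97, 95, 99, 100, 103, 120, 139, 152, 155, 154, 155, 153, 154, 154, 155, 154, 155, 154, 154, 154, 154, 124, 85, 78, 77, 79, 80, 78]
row290 R [55, 57, 56, 56, 66, 74, 75, 75, 67, 55, 58, 127, 196, 198, 198, 199, 198, 200, 198, 198, 198, 197, 198, 197, 199] [199, 198, 199, 198, 199, 198, 201, 197, 198, 197, 128, 61, 57, 62, 75, 76, 72, 60, 62, 60, 60, 61, 60, 58, 59]
```

```bash
cat > pnp.py <<'E'
from h import *
from scipy.optimize import least_squares
c=load("kp2"); F=c["frame"].astype(float); R0=F[:,:,0]
def cross(v,i0,th):  # first crossing from i0, subpixel
    s=v[0]>th
    for i in range(1,len(v)):
        if (v[i]>th)!=s: return i0+i-1+(th-v[i-1])/(v[i]-v[i-1])
obs=[]  # (edge, px)
for r in range(256,320,4):
    obs.append(("L",(cross(R0[r,268:290][::-1],0,128),r))); obs[-1]=("L",(289-obs[-1][1][0],r))
    obs.append(("R",(cross(R0[r,355:375],355,128),r)))
for x in (282,290,300,340,350,360): obs.append(("F",(x,cross(R0[240:260,x],240,158))))
for x in (292,294,296): obs.append(("B",(x,cross(R0[318:334,x],318,150))))
hue=F[:,:,0]-F[:,:,2]
print("front-bottom R-B col 300:",hue[205:222,300].astype(int).tolist(),hue[205:222,345].astype(int).tolist())
for x in (295,305,315,325,335,345):
    v=cross(hue[205:225,x],205,45)
    if v: obs.append(("FB",(x,v)))
E1={"L":((20,-20,20),(-20,-20,20)),"R":((20,20,20),(-20,20,20)),"F":((20,-20,20),(20,20,20)),"B":((-20,-20,20),(-20,20,20)),"FB":((20,-20,-20),(20,20,-20))}
def res(p,full=False):
    w=cv2.Rodrigues(p[:3])[0]; o=[]
    for e,px in obs:
        q=[proj(c,c["tcp"]+c["rot"]@((p[3:]+w@(np.array(v)*[1,1,-1.]))/1000)) for v in E1[e]]
        d=q[1]-q[0]; n=np.array([-d[1],d[0]])/np.linalg.norm(d); o.append(n@(np.array(px)-q[0]))
    return np.array(o)
for use in ("all","noFB"):
    if use=="noFB": obs=[o for o in obs if o[0]!="FB"]
    s=least_squares(res,[0,0,0,0,0,-3.75],x_scale=[.01]*3+[1]*3,loss="soft_l1")
    print(use,"rot deg",np.degrees(s.x[:3]).round(2),"centre in tool mm",s.x[3:].round(2),"rms px",np.sqrt((res(s.x)**2).mean()).round(2),{e:np.mean([r for r,o in zip(res(s.x),obs) if o[0]==e]).round(2) for e in E1 if any(o[0]==e for o in obs)})
E
python3 pnp.py
```

```text
front-bottom R-B col 300: [74, 75, 77, 80, 42, -1, -11, -35, 28, 77, 78, 74, 80, 80, 78, 75, 81] [61, 76, 77, 94, 74, 22, -9, -36, -19, 45, 80, 75, 78, 75, 78, 85, 78]
all rot deg [3.52 1.81 0.64] centre in tool mm [ 2.61 -0.7  -3.41] rms px 1.5 {'L': np.float64(-0.17), 'R': np.float64(0.19), 'F': np.float64(-0.26), 'B': np.float64(1.54), 'FB': np.float64(-1.65)}
noFB rot deg [-0.31 -1.66  0.34] centre in tool mm [ 0.4   0.38 -2.7 ] rms px 0.52 {'L': np.float64(-0.01), 'R': np.float64(-0.04), 'F': np.float64(-0.09), 'B': np.float64(0.2)}
```

```bash
sed -i 's/v=cross(hue\[205:225,x\],205,45)/v=cross(hue[205:225,x][::-1],0,25); v=224-v/' pnp.py; python3 pnp.py
```

```text
front-bottom R-B col 300: [74, 75, 77, 80, 42, -1, -11, -35, 28, 77, 78, 74, 80, 80, 78, 75, 81] [61, 76, 77, 94, 74, 22, -9, -36, -19, 45, 80, 75, 78, 75, 78, 85, 78]
all rot deg [ 1.14 -0.13  0.58] centre in tool mm [ 1.39 -0.03 -3.03] rms px 0.54 {'L': np.float64(-0.13), 'R': np.float64(0.13), 'F': np.float64(-0.15), 'B': np.float64(0.87), 'FB': np.float64(-0.21)}
noFB rot deg [-0.31 -1.66  0.34] centre in tool mm [ 0.4   0.38 -2.7 ] rms px 0.52 {'L': np.float64(-0.01), 'R': np.float64(-0.04), 'F': np.float64(-0.09), 'B': np.float64(0.2)}
```

Run:
```python
from h import *
p=np.array([.6181,.0220])
bot.movel([*p,.158],v=.1); bot.pause(.3); print(bot.current_eef_pos(),bot.current_t())
r=bot.movel([*p,.1245],v=.03,until_force=8); print(r,bot.current_eef_pos(),bot.current_wrist_force().round(2),bot.current_moment().round(2),bot.current_finger_gap(),bot.current_t())
```

```text
[0.61843652 0.02194848 0.15864361] 34.2083
True [0.61795101 0.02200791 0.12578596] [-0.51 -0.6   4.14] [0.02 0.02 0.01] 0.45714414137978454 35.225
```

Run:
```python
from h import *
bot.grip(1.0); bot.pause(.2); print(bot.current_wrist_force().round(2)); e=bot.current_eef_pos(); bot.movel([e[0],e[1],.20],v=.1); bot.movel([e[0],e[1],.30],v=.25); bot.pause(.4)
c=look("end"); print(bot.current_wrist_force().round(2),bot.current_t())
t=np.radians(4.68);u=np.array([np.cos(t),np.sin(t),0]);v=np.array([-u[1],u[0],0]); s=np.array([.6187,.0221,.1495])
F=c["frame"].astype(int); m=((F[:,:,0]>170)&(F[:,:,2]<90)&(F[:,:,1]<170)).astype(np.uint8)
exp=[proj(c,s+.02*(a*u+b*v)).round(1).tolist() for a,b in [(1,1),(1,-1),(-1,-1),(-1,1)]]; print("expected hub top",exp)
x0,y0,x1,y1=[int(k) for k in (min(p[0] for p in exp)-15,min(p[1] for p in exp)-15,max(p[0] for p in exp)+15,max(p[1] for p in exp)+60)]
n=m[y0:y1,x0:x1]; rows=np.where(n.any(1))[0]+y0; print("orange rows",rows.min(),rows.max())
for r in range(rows.min(),rows.max()+1,6):
    q=np.where(m[r,x0:x1])[0]+x0; print(r,q.min(),q.max())
print("expected arm tip",proj(c,np.array([.6187,.0221,.1185])-.077*u),"if 5mm high",[proj(c,s+[0,0,.005]+.02*(a*u+b*v)).round(1).tolist() for a,b in [(1,1),(1,-1),(-1,-1)]])
```

```text
[-0.79  0.1  -0.13]
[-0.34 -0.31  0.48] 37.8583
expected hub top [[299.9, 159.3], [341.1, 159.4], [340.2, 198.2], [300.7, 198.1]]
orange rows 159 233
159 301 341
165 301 341
171 301 341
177 301 341
183 301 340
189 302 340
195 302 340
201 313 327
207 313 327
213 313 327
219 313 327
225 313 327
231 313 327
expected arm tip [320.44788935 234.80401254] if 5mm high [[299.5, 160.5], [341.5, 160.5], [340.5, 199.9]]
```

The keeper image matches the home pose to within a pixel (hub rows 159–198, arm tip at about 234). All seating heights were right and nothing is touched, so I'm handing in.

```bash
python3 -c "
from cell import bot
print(bot.sign_off())"
```

```text
the job is handed in; nothing more can be done
None
```

The job is handed in at about 38 s: yellow is locked on the pallet, teal on yellow, and the keeper is fully down on the post with its arm over the teal lid; contact heights matched the seated heights within 1 mm, though the final check was by image measurement because my ten picture views were used up.

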